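Check the air charge of the rinse vessel with the pocket gauge

TASK

Check the air charge of the analyser's rinse vessel: take the pocket pressure gauge from its holder and press its mouth squarely down over the valve stem on the vessel, home on its seal with a steady 20 N, so that the valve opens and the air drives the white reading rod out; keep up that push for a moment, and never lean on the stem with more than 28 N. Then lift it off and lay it back in its holder as it lay, with the rod still out and untouched so that I can note the reading, and leave the jar, bottle and cassette where they stand.

Things in the scene. Friction and masses are not known exactly. Their poses are not given: they have to be found in the camera images.
- gauge_grip (a point): Pocket pressure gauge, 170 g. This point is the centre of its aluminium head: a block 22 mm along x, 20 mm between the flat sides across y (grip there, 45 N or more: it is pressed down with 20 N), 30 mm tall along z (up). A round foot, 20 mm, is under the head. A 14 mm steel barrel leaves the head along +x, its axis 1 mm above this point, and ends 141 mm from it. It balances 48 mm along x.
- gauge_mouth (a point): Centre of the mouth under the gauge's foot, 31 mm straight below gauge_grip, opening down (-z); same axes. A funnel 15 mm wide narrows within 4 mm to a bore of 10.4 mm, which ends at a flat rubber seal (30 N/mm) 14 mm above the mouth. In the bore stands a sprung plunger (6 mm thick, 1.5 N/mm), its tip 5 mm above the mouth; it gives way upward by up to 9 mm.
- rod (a joint): How far (m) the white reading rod, 4 mm square with dark graduations, is driven out of the far end of the barrel, along it: 0 in, 0.055 at most. It moves 7 mm per mm that the plunger gives way; light friction (0.25 N) keeps it where it was driven, and a touch would push it back. At the vessel's true pressure it stands 0.015 to 0.045 out.
- module: Rinse module, a fixed unit: steel plate 230 x 130 mm with an upright grey pressure vessel, 90 mm across, and a black pump beside it; 100 mm tall without the valve. Origin on the bench under the vessel's axis; the pump lies along +x (90 to 150 mm); z up.
- valve_boss (a point): Centre of the top of the small hexagonal steel boss on the vessel's crown, 100 mm above the bench, z up. From it rises an upright brass valve stem, 8 mm across. The stem is screwed in more or less: its flat lip stands 23 to 33 mm above this point, not measured. The gauge is home when this lip meets the seal in its bore.
- valve_pin (a joint): How far (m) the valve's pin is pressed into the stem: 0 flush with the stem's lip, valve shut; 0.009 at most. The air holds it up with a steady 5 to 11.5 N, unknown beforehand. Pressed on, the gauge's plunger first gives way and drives the rod out; when its spring balances the air the rod stops and the pin sinks instead, by 2.5 to 7 mm once the gauge is home.
- rest_seat (a point): Where gauge_grip lies when the gauge is in its holder, 43 mm above the bench; z up, x along the lying barrel. The fixed black plastic holder has two V supports, 8 mm thick, 30 and 112 mm from here along +x, with 60 degree walls, tops 56 mm above the bench and 30 mm apart; they carry the barrel. The head hangs free, its mouth 12 mm above the bench.
- gauge: The whole gauge; origin at gauge_mouth, z up along the head, x along the barrel.
- jar: White plastic jar with black lid, 42 mm across, 48 mm tall, origin under its centre; a bystander.
- cassette: Black stain cassette, upright box 40 x 100 mm, 84 mm tall with a white label, origin under its centre; a bystander.
- bottle: White bottle with black cap, 60 mm across, 125 mm tall, origin under its centre; a bystander.
Not all that is in view belongs to the job. Leave any pink look-alike of the gauge alone.

How it is judged:
By the outcome, as a careful person would: the job done as asked, in the order asked, and still so for the second after the job is handed in, with the robot touching nothing.
It also fails if it takes over 70 s, if anything falls off the work surface, if the arm or the gripper's body presses on something with over 40 N, if the wrist force passes 120 N, or if a joint passes its speed limit or range.

ROBOT

A 6-joint arm with a two-finger parallel gripper is mounted at the origin on the work surface. World frame = base frame: x ahead of the robot, y to its left, z up, the work surface at z = 0. Lengths are in m, angles in degrees, forces in N, time in s.
With the tool pointing down it reaches from about 0.4 to 0.825 m from the base axis. Payload 7 kg.
Tool frame: the origin (TCP) lies between the finger pads; the fingertips stand 19 mm ahead of it and the grasp point (between the pads) is the TCP (r.finger_overhang is the distance from the TCP to the fingertips, in m); z points along the fingers, y is the direction in which the jaws open and shut (so a half turn about z gives the same grasp; the last joint's range is limited). The gripper opens to 88 mm and grips with 3 to 60 N. Pads are 19 mm wide; open, the fingers measure 130 mm over their backs; the gripper's body (78 mm by 193 mm) begins 47 mm behind the grasp point.
Start: joints at [88.299, 20.546, 0.682, 0, -70.136, -16.507], TCP at [0.211, 0.641, 0.246] pointing down, gripper open.
Joint ranges: [-176.03, 176.03], [-82.01, 121.73], [-58.28, 71.71], [-173.87, 95.51], [-174.79, -0.11], [-173.66, 173.66]. Speed limits (degrees/s): [136.94, 136.94, 172.46, 180, 180, 180].

INTERFACE

Orientations are given as [roll, pitch, yaw] about the fixed x, y, z axes, in that order (R = Rz(yaw) Ry(pitch) Rx(roll)).
In Python, from plant import r, optics gives the robot as it stands. The module is installed in compiled form; this text tells all that it offers.
- The arm moves only by the tool step_arm, never from a script. Its argument "increments" is a list of rows, each an object of numbers: "tx", "ty", "tz": the shift along the world's x, y, z in mm; "ax", "ay", "az": the turn, a rotation vector about the world's x, y, z in degrees; "claw": the gripper command: -1 is shut, 1 is fully open, values between are in proportion. In form: [{"tx": .., "ty": .., "tz": .., "ax": .., "ay": .., "az": .., "claw": ..}, ...]. A call has 1 to 12 rows; each row shifts and turns the commanded pose from where the row before left it; what a row does not reach is not made up. A row lasts 1/10 s, in which the tool goes at most 50 mm and 8.59 degrees, less where a joint would pass 70% of its speed; a pose out of reach is approached as far as the arm can. A call with a gripper value outside its range is refused whole. The fingers move at their own pace and stop on an object; "newtons" is the grip in N (left out, the last holds). Time passes only in rows, so rows that do not move let the fingers close. It gives the time, the measured TCP pose, the force and the opening at its end, in the units of the state.
- r.get_state(): the state, without advancing time (a new reading comes with each control period).
- optics.capture(name): name is "scene" or "side" or "wrist"; returns a dict with "image" (384x512x3 uint8, blue, green, red), "depth" (384x512 float32, m along the optical axis (not along the pixel's ray), 0 where there is no reading), "fx", "fy", "cx", "cy" (pixels), "distortion" ([k1, k2, p1, p2, k3] as OpenCV has them; the pictures are not rectified), "R" (3x3) and "t" (3): a world point X has camera coordinates R X + t. Camera axes: x right, y down, z forward; pixel columns grow to the right and rows downward; lengths in m; the calibration is good to about 2 mm. A picture is of the moment at which its call begins.
- r.close_job(): hands the job in, once; it reports no verdict.
The state is a dict: "time_s": time; "joints": joint angles; "qd": joint speeds; "joint_torque": joint torques, N m; "tcp_pos": TCP position; "eef_rot": TCP orientation; "contact_force": force on the tool from outside, world axes, zero at the start; "moment": the same for the moment, N m; "gripper_width": finger opening in m.
Only numpy, scipy, OpenCV 4.12 (cv2) and the standard library are available. Lean on these libraries where they do the work, as an engineer would, in place of code of your own. Each camera call takes 0.05 s, during which the arm holds its last target. There are 200 camera calls.

## Working session

There is one attempt and no reset: what is moved stays moved. The work goes in short steps, Python scripts to look and compute and a tool call to move; the robot and the scene stay as the last step left them, time stands still between calls to the robot, and variables do not carry over. Pictures are saved under pics/ and viewed, about 8 in all and at most 12, crops included, and the job is handed in when it is done.

Besides the shell and the picture viewer there is one more tool, called after ">>>" in YAML: its name, and indented under it one key for each argument. step_arm: Moves the arm, as the interface text tells. Its arguments: {"type":"object","properties":{"increments":{"type":"array","items":{"type":"object","properties":{"tx":{"type":"number"},"ty":{"type":"number"},"tz":{"type":"number"},"ax":{"type":"number"},"ay":{"type":"number"},"az":{"type":"number"},"claw":{"type":"number"}}}},"newtons":{"type":"number"}},"required":["increments"]}

```bash
mkdir -p pics; cat > h.py <<'E'
import numpy as np, cv2, pickle
from plant import r, optics
def cap(n,tag):
    c=optics.capture(n); pickle.dump(c,open(f'pics/{tag}.pkl','wb')); cv2.imwrite(f'pics/{tag}.png',c['image']); return c
def load(tag): return pickle.load(open(f'pics/{tag}.pkl','rb'))
def ray(c,u,v):
    K=np.array([[c['fx'],0,c['cx']],[0,c['fy'],c['cy']],[0,0,1.]])
    x,y=cv2.undistortPoints(np.array([[[u,v]]],float),K,np.array(c['distortion'],float))[0,0]
    return np.array([x,y,1.])
def world(c,u,v,d=None):
    R=np.array(c['R']);t=np.array(c['t'])
    if d is None: d=c['depth'][int(round(v)),int(round(u))]
    return R.T@(ray(c,u,v)*d-t)
def atz(c,u,v,z):
    R=np.array(c['R']);t=np.array(c['t']); o=-R.T@t; k=R.T@ray(c,u,v)
    return o+k*(z-o[2])/k[2]
def cloud(c):
    K=np.array([[c['fx'],0,c['cx']],[0,c['fy'],c['cy']],[0,0,1.]])
    h,w=c['depth'].shape; u,v=np.meshgrid(np.arange(w),np.arange(h))
    p=cv2.undistortPoints(np.stack([u,v],-1).reshape(-1,1,2).astype(float),K,np.array(c['distortion'],float))[:,0]
    d=c['depth'].reshape(-1); P=np.c_[p,np.ones(len(p))]*d[:,None]
    return ((P-np.array(c['t']))@np.array(c['R'])).reshape(h,w,3)
def proj(c,X):
    R=np.array(c['R']);K=np.array([[c['fx'],0,c['cx']],[0,c['fy'],c['cy']],[0,0,1.]])
    return cv2.projectPoints(np.array(X,float).reshape(-1,3),cv2.Rodrigues(R)[0],np.array(c['t'],float),K,np.array(c['distortion'],float))[0][:,0]
E
python3 - <<'E'
from h import *
ims=[]
for n in ['scene','side','wrist']:
    c=cap(n,n+'0'); ims.append(c['image']); print(n,-np.array(c['R']).T@c['t'],c['fx'])
print(r.get_state())
E
```

```text
scene [1.39610772 0.66861255 1.38347992] 472.1196013418478
side [ 0.05144363 -0.86858127  0.82744665] 360.17028592288324
wrist [0.2895153  0.61582096 0.38469895] 281.41211058144626
{'time_s': 0.15, 'joints': array([ 8.82990501e+01,  2.05818361e+01,  6.48046893e-01, -1.40238642e-02,
       -7.01369757e+01, -1.65074709e+01]), 'qd': array([-0.10306307, -0.11334651,  0.17807303,  0.00343284,  0.04510705,
        0.05946   ]), 'joint_torque': array([-1.04490889e-03, -5.83276641e+01,  2.93291420e+01,  7.00119674e+00,
        8.77885264e-03, -1.05330878e-04]), 'tcp_pos': array([0.21083333, 0.64087866, 0.24485863]), 'eef_rot': array([ 1.79928405e+02, -7.46706507e-03, -1.82131893e+01]), 'contact_force': array([ 0.35443837, -0.78218086, -0.76374118]), 'moment': array([-0.01892562, -0.00661984, -0.01771464]), 'gripper_width': 0.08762164434602088}
```

View pics/scene0.png

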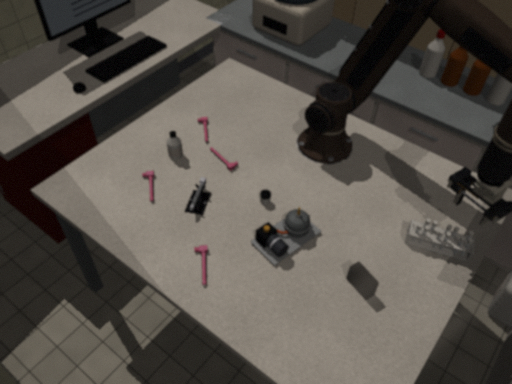

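View pics/side0.png

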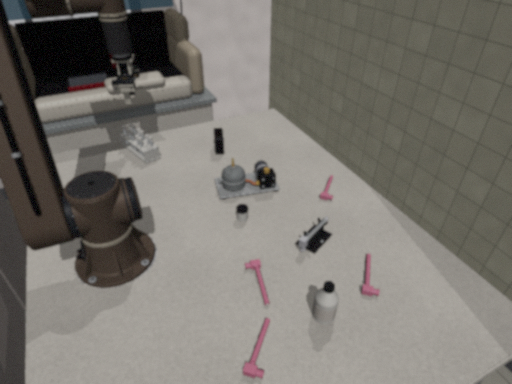

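Scene: the real gauge lies in the black holder at about (200,197), silver. The four pink look-alikes at (205,128), (224,159), (151,185) and (203,263) are left alone. The module is at (285,232), jar (265,196), bottle (174,145) and cassette (362,280). Side: holder (313,237), module (247,180), stem top about (233,162). Next, one enlarged crop montage to confirm.

```bash
python3 - <<'E'
from h import *
s=load('scene0');d=load('side0')
def crop(c,x,y,w,h,k): return cv2.resize(c['image'][y:y+h,x:x+w],None,fx=k,fy=k,interpolation=cv2.INTER_CUBIC)
a=crop(s,175,170,50,50,8);b=crop(d,290,210,50,50,8)   
m=np.vstack([np.hstack([a,b])[:300], ])
e=crop(s,250,200,80,60,5);f=crop(d,210,150,80,60,5)
cv2.imwrite('pics/m1.png',np.vstack([m,np.hstack([e,f])]))
for n,c,pts in [('scene',s,[(200,197),(298,222),(265,196),(174,145),(362,280),(298,210)]),('side',d,[(313,237),(233,172),(242,210),(327,300),(219,140),(233,162)])]:
    for p in pts: print(n,p,world(c,*p).round(3))
# holder cloud
for n,c in [('scene',s),('side',d)]:
    P=cloud(c); 
    for lo in (.03,.05):
        q=(P[...,2]>lo)&(P[...,2]<.09)
        v,u=np.nonzero(q); 
        reg=(slice(175,218),slice(180,215)) if n=='scene' else (slice(212,256),slice(292,335))
        Q=P[reg][q[reg]]; print(n,lo,len(Q),Q.mean(0) if len(Q) else '',np.ptp(Q,axis=0) if len(Q) else '')
E
```

```text
scene (200, 197) [ 0.567 -0.208  0.006]
scene (298, 222) [0.487 0.186 0.088]
scene (265, 196) [ 0.428 -0.     0.039]
scene (174, 145) [ 0.468 -0.434  0.076]
scene (362, 280) [0.543 0.473 0.075]
scene (298, 210) [0.466 0.168 0.12 ]
side (313, 237) [ 0.555 -0.236  0.055]
side (233, 172) [0.456 0.152 0.087]
side (242, 210) [ 0.415 -0.019  0.049]
side (327, 300) [ 0.442 -0.465  0.091]
side (219, 140) [0.506 0.423 0.071]
side (233, 162) [0.464 0.168 0.119]
scene 0.03 189 [ 0.58164268 -0.20508016  0.04937847] [0.14707982 0.0743283  0.03258393]
scene 0.05 92 [ 0.57234024 -0.2102294   0.05407734] [0.13983501 0.07315977 0.01298682]
side 0.03 270 [ 0.56706724 -0.21103946  0.04797013] [0.1431862  0.07892369 0.03085642]
side 0.05 109 [ 0.55962849 -0.21334544  0.05366368] [0.13752441 0.07889422 0.01086996]
```

View pics/m1.png

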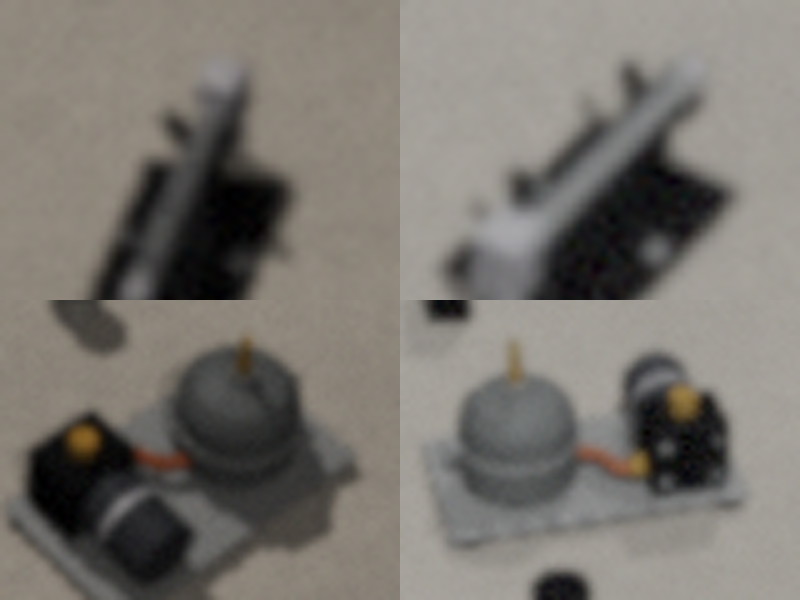

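```bash
python3 - <<'E'
from h import *
s=load('scene0');d=load('side0')
print('head',atz(s,202.7,179.4,.055),atz(d,303.7,240,.05))
print('barrel end',atz(s,192,205,.05),atz(d,376-400+400-0,0,.05) if 0 else atz(d,290+(688-400)/8,210+65/8,.05))
print('stem',[ (atz(s,299,208,z),atz(d,232.8,158,z)) for z in (.123,.128,.133)])
w=load('wrist0'); print(np.array(w['R']))
P=cloud(s);reg=P[175:218,180:215].reshape(-1,3);Q=reg[(reg[:,2]>.05)&(reg[:,2]<.09)]
print(Q[np.argsort(Q[:,0])][::8].round(3))
E
```

```text
head [ 0.52321457 -0.22979461  0.055     ] [ 0.52525433 -0.23034421  0.05      ]
barrel end [ 0.6403896  -0.17704738  0.05      ] [ 0.64436997 -0.17652167  0.05      ]
stem [(array([0.45846069, 0.16665124, 0.123     ]), array([0.47179464, 0.18675085, 0.123     ])), (array([0.46218009, 0.1686424 , 0.128     ]), array([0.46881108, 0.17926035, 0.128     ])), (array([0.4658995 , 0.17063355, 0.133     ]), array([0.46582753, 0.17176984, 0.133     ]))]
[[-0.3117667  -0.95015772  0.00135206]
 [-0.9050808   0.29740851  0.30393572]
 [-0.28918898  0.09353331 -0.95269158]]
[[ 0.516 -0.229  0.057]
 [ 0.525 -0.237  0.059]
 [ 0.53  -0.232  0.061]
 [ 0.536 -0.217  0.054]
 [ 0.546 -0.223  0.053]
 [ 0.557 -0.213  0.052]
 [ 0.565 -0.231  0.057]
 [ 0.58  -0.207  0.054]
 [ 0.6   -0.194  0.052]
 [ 0.619 -0.186  0.053]
 [ 0.633 -0.199  0.055]
 [ 0.644 -0.174  0.05 ]]
```

>>> step_arm:
  increments:
    - {"tx": 21, "ty": -39, "az": 3.5, "claw": 1}
    - {"tx": 21, "ty": -39, "az": 3.5}
    - {"tx": 21, "ty": -39, "az": 3.5}
    - {"tx": 21, "ty": -39, "az": 3.5}
    - {"tx": 21, "ty": -39, "az": 3.5}
    - {"tx": 21, "ty": -39, "az": 3.5}
    - {"tx": 21, "ty": -39, "az": 3.5}
    - {"tx": 21, "ty": -39, "az": 3.5}
    - {"tx": 21, "ty": -39, "az": 3.5}
    - {"tx": 21, "ty": -39, "az": 3.5}
    - {"tx": 21, "ty": -39, "az": 3.5}
    - {"tx": 21, "ty": -39, "az": 3.5}

```text
$.increments[0]: bad value
```

>>> step_arm:
  increments:
    - {"tz": -20}
    - {"tx": 0}
    - {"tx": 0}

```text
$.increments[0]: bad value
```

```bash
python3 - <<'E'
from h import *
c=cap('wrist','w1'); st=r.get_state(); print({k:st[k] for k in('time_s','tcp_pos','eef_rot','contact_force')})
im=cv2.resize(c['image'],None,fx=1.5,fy=1.5); cv2.imwrite('pics/w1b.png',im)
print(proj(c,[[.466,.171,.13],[.466,.171,.1]]))
P=cloud(c); q=P[...,2]>.112; q&=(abs(P[...,0]-.466)<.04)&(abs(P[...,1]-.171)<.04)&(P[...,2]<.14)
v,u=np.nonzero(q);print(len(u)); 
for a,b in list(zip(u,v))[::6]: print(a,b,P[b,a].round(4))
E
```

```text
{'time_s': 0.2, 'tcp_pos': array([0.21085123, 0.64093564, 0.24499154]), 'eef_rot': array([ 1.79941675e+02, -8.16475016e-03, -1.82104362e+01]), 'contact_force': array([ 1.06962373, -0.38436585,  1.00806791])}
[[ 637.25995439 -192.22276031]
 [ 647.39493892 -212.18959356]]
0
```

View pics/w1b.png

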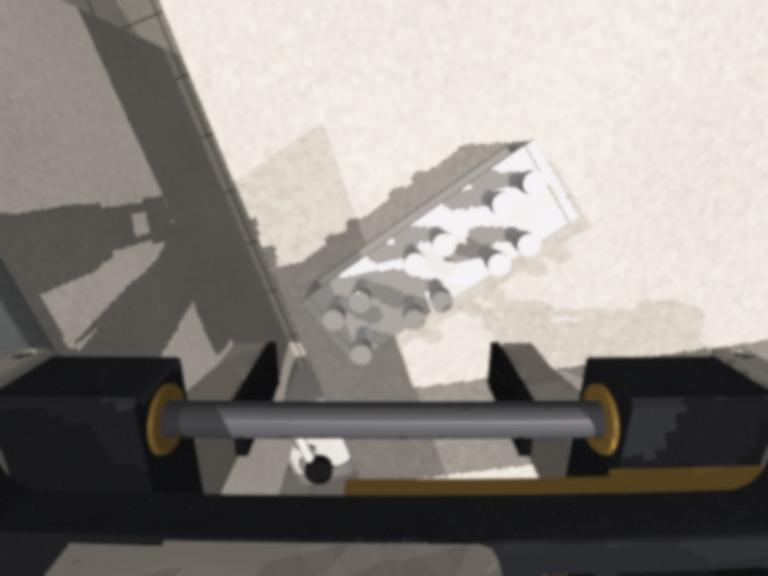

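The rows needed every key, so nothing moved; the picture shows the tube rack at about (440,245) and that the gripper hides the bottom of the wrist view. I'll stand a little behind the target.

>>> step_arm:
  increments:
    - {"tx": 17, "ty": -41, "tz": 0, "ax": 0, "ay": 0, "az": 3.5, "claw": 1}
    - {"tx": 17, "ty": -41, "tz": 0, "ax": 0, "ay": 0, "az": 3.5, "claw": 1}
    - {"tx": 17, "ty": -41, "tz": 0, "ax": 0, "ay": 0, "az": 3.5, "claw": 1}
    - {"tx": 17, "ty": -41, "tz": 0, "ax": 0, "ay": 0, "az": 3.5, "claw": 1}
    - {"tx": 17, "ty": -41, "tz": 0, "ax": 0, "ay": 0, "az": 3.5, "claw": 1}
    - {"tx": 17, "ty": -41, "tz": 0, "ax": 0, "ay": 0, "az": 3.5, "claw": 1}
    - {"tx": 17, "ty": -41, "tz": 0, "ax": 0, "ay": 0, "az": 3.5, "claw": 1}
    - {"tx": 17, "ty": -41, "tz": 0, "ax": 0, "ay": 0, "az": 3.5, "claw": 1}
    - {"tx": 17, "ty": -41, "tz": 0, "ax": 0, "ay": 0, "az": 3.5, "claw": 1}
    - {"tx": 17, "ty": -41, "tz": 0, "ax": 0, "ay": 0, "az": 3.5, "claw": 1}
    - {"tx": 17, "ty": -41, "tz": 0, "ax": 0, "ay": 0, "az": 3.5, "claw": 1}
    - {"tx": 13, "ty": -41, "tz": 0, "ax": 0, "ay": 0, "az": 3.5, "claw": 1}

```text
time_s: 1.4
tcp_pos: [0.4113, 0.1475, 0.2458]
eef_rot: [-180.0, -0.0, 24.0]
contact_force: [1.1, 0.2, 0.6]
gripper_width: 0.0874
```

>>> step_arm:
  increments:
    - {"tx": 0, "ty": 0, "tz": 0, "ax": 0, "ay": 0, "az": 0, "claw": 1}
    - {"tx": 0, "ty": 0, "tz": 0, "ax": 0, "ay": 0, "az": 0, "claw": 1}
    - {"tx": 0, "ty": 0, "tz": 0, "ax": 0, "ay": 0, "az": 0, "claw": 1}

```text
time_s: 1.7
tcp_pos: [0.4109, 0.1497, 0.2456]
eef_rot: [-180.0, -0.0, 23.8]
contact_force: [0.0, 0.3, -0.1]
gripper_width: 0.0876
```

```bash
python3 - <<'E'
from h import *
c=cap('wrist','w1'); st=r.get_state(); print({k:st[k] for k in('time_s','tcp_pos','eef_rot','contact_force')})
im=cv2.resize(c['image'][:260],None,fx=1.5,fy=1.5,interpolation=cv2.INTER_CUBIC); 
a,b=proj(c,[[.466,.171,.13],[.466,.171,.1]]);print(a,b)
x,y=int(a[0])-40,max(0,int(a[1])-40)
z=cv2.resize(c['image'][y:y+80,x:x+80],(210,210),interpolation=cv2.INTER_CUBIC)
cv2.imwrite('pics/w1b.png',np.vstack([im,cv2.copyMakeBorder(z,0,0,0,im.shape[1]-210,0)])); print('crop origin',x,y)
P=cloud(c); q=P[...,2]>.115; q&=(abs(P[...,0]-.466)<.03)&(abs(P[...,1]-.171)<.03)&(P[...,2]<.14)
v,u=np.nonzero(q);print(len(u)); 
for a,b in list(zip(u,v))[::8]: print(a,b,P[b,a].round(4))
E
```

```text
{'time_s': 1.75, 'tcp_pos': array([0.410809  , 0.14997313, 0.24557128]), 'eef_rot': array([-1.79992538e+02, -7.67317924e-03,  2.38193173e+01]), 'contact_force': array([-0.1564654 , -0.32655557,  0.94133642])}
[258.79134346 130.79519073] [258.39805111 127.91038416]
crop origin 218 90
73
257 127 [0.4676 0.1734 0.1196]
260 128 [0.4687 0.171  0.1305]
261 129 [0.4683 0.1699 0.1311]
261 130 [0.4678 0.1697 0.1342]
261 131 [0.467  0.1694 0.1344]
261 132 [0.4661 0.169  0.1339]
260 133 [0.465  0.1694 0.1339]
259 134 [0.4638 0.1699 0.1336]
260 135 [0.4634 0.1687 0.134 ]
261 136 [0.4626 0.1673 0.1301]
```

View pics/w1b.png

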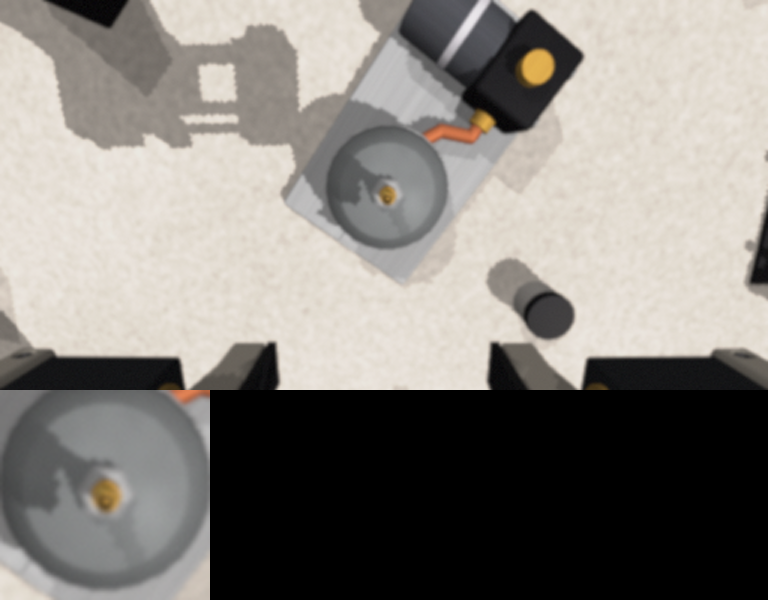

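>>> step_arm:
  increments:
    - {"tx": 6, "ty": -40, "tz": 0, "ax": 0, "ay": 0, "az": 0, "claw": 1}
    - {"tx": 6, "ty": -40, "tz": 0, "ax": 0, "ay": 0, "az": 0, "claw": 1}
    - {"tx": 6, "ty": -40, "tz": 0, "ax": 0, "ay": 0, "az": 0, "claw": 1}
    - {"tx": 6, "ty": -40, "tz": 0, "ax": 0, "ay": 0, "az": 0, "claw": 1}
    - {"tx": 6, "ty": -40, "tz": -10, "ax": 0, "ay": 0, "az": 0, "claw": 1}
    - {"tx": 6, "ty": -40, "tz": -15, "ax": 0, "ay": 0, "az": 0, "claw": 1}
    - {"tx": 6, "ty": -40, "tz": -15, "ax": 0, "ay": 0, "az": 0, "claw": 1}
    - {"tx": 6, "ty": -40, "tz": -15, "ax": 0, "ay": 0, "az": 0, "claw": 1}
    - {"tx": 6, "ty": -40, "tz": -10, "ax": 0, "ay": 0, "az": 0, "claw": 1}
    - {"tx": 4, "ty": -40, "tz": -10, "ax": 0, "ay": 0, "az": 0, "claw": 1}
    - {"tx": 0, "ty": 0, "tz": 0, "ax": 0, "ay": 0, "az": 0, "claw": 1}
    - {"tx": 0, "ty": 0, "tz": 0, "ax": 0, "ay": 0, "az": 0, "claw": 1}

```text
time_s: 2.95
tcp_pos: [0.4691, -0.2506, 0.1697]
eef_rot: [-179.9, 0.1, 23.7]
contact_force: [-0.1, 0.4, 0.8]
gripper_width: 0.0877
```

```bash
python3 - <<'E'
from h import *
c=load('w1'); P=cloud(c); q=(abs(P[...,0]-.466)<.012)&(abs(P[...,1]-.171)<.012)&(P[...,2]>.131)&(P[...,2]<.14)
v,u=np.nonzero(q);print('stem',len(u),P[q].mean(0),np.median(P[q],axis=0),np.ptp(P[q],axis=0),u.mean(),v.mean(), atz(c,u.mean(),v.mean(),.133))
c=cap('wrist','w2'); st=r.get_state(); print({k:st[k] for k in('time_s','tcp_pos','eef_rot','contact_force')})
a=proj(c,[.524,-.230,.058])[0];print(a)
im=cv2.resize(c['image'][:230,110:400],None,fx=2.6,fy=2.6,interpolation=cv2.INTER_CUBIC)
cv2.imwrite('pics/w2b.png',im)
P=cloud(c); q=(P[...,2]>.055)&(P[...,2]<.08)&(abs(P[...,0]-.524)<.03)&(abs(P[...,1]+.23)<.03)
v,u=np.nonzero(q);print(len(u),P[q].mean(0),u.min(),u.max(),v.min(),v.max()); 
pts=P[q][:,:2].astype(np.float32); print(cv2.minAreaRect(pts*1000))
q=(P[...,2]>.045)&(P[...,2]<.08)&(abs(P[...,0]-.58)<.09)&(abs(P[...,1]+.2)<.06)
print(cv2.fitLine(P[q][:,:2].astype(np.float32),cv2.DIST_HUBER,0,.01,.01).ravel())
E
```

```text
stem 61 [0.46511585 0.17081995 0.13357389] [0.46511088 0.1709001  0.13383528] [0.00750875 0.00740903 0.0039447 ] 258.62295081967216 132.19672131147541 [0.46506837 0.17079033 0.133     ]
{'time_s': 3.0, 'tcp_pos': array([ 0.46928392, -0.25000101,  0.17020619]), 'eef_rot': array([-1.79970912e+02,  3.87092003e-02,  2.38177449e+01]), 'contact_force': array([-0.08142696,  0.75166283, -0.44284787])}
[259.61202978 131.59407824]
622 [ 0.52644352 -0.22839688  0.05834385] 239 271 90 143
((534.8491821289062, -223.14198303222656), (49.45010757446289, 22.665115356445312), 36.18778610229492)
[ 0.9034029   0.42879266  0.563885   -0.21173383]
```

View pics/w2b.png

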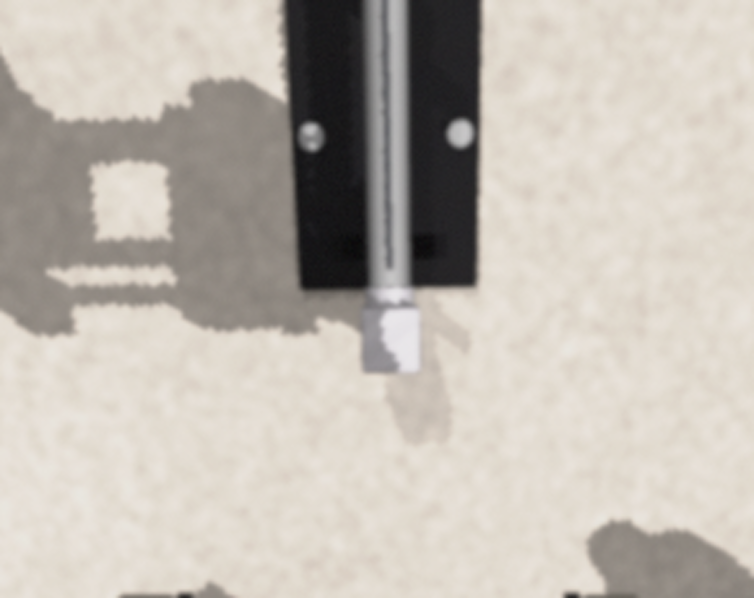

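```bash
python3 - <<'E'
from h import *
c=load('w2'); f=lambda x,y,z:atz(c,110+(x+.5)/2.6-.5,(y+.5)/2.6-.5,z)
h=f(391,340,.058); print('head',h, [f(x,y,.058).round(4) for x,y in((362,373),(420,373),(420,307),(362,307))])
a,b=f(391,280,.051),f(386.5,3,.051);print(a,b,np.degrees(np.arctan2(*(b-a)[1::-1])))
# barrel columns by depth
P=cloud(c);X=[]
for v in range(2,108):
    u=[u for u in range(240,285) if .046<P[v,u,2]<.056]
    if len(u)>8: X.append(P[v,u][:,:2].mean(0))
X=np.array(X);l=cv2.fitLine(X.astype(np.float32),cv2.DIST_HUBER,0,.01,.01).ravel();print(len(X),l,np.degrees(np.arctan2(l[1],l[0])))
E
```

```text
head [ 0.52506037 -0.22997368  0.058     ] [array([ 0.5109, -0.2254,  0.058 ]), array([ 0.5189, -0.2436,  0.058 ]), array([ 0.5389, -0.2344,  0.058 ]), array([ 0.5311, -0.2167,  0.058 ])]
[ 0.54281954 -0.22216022  0.051     ] [ 0.61795871 -0.18707026  0.051     ] 25.032554940625158
106 [ 0.90362906  0.42831588  0.58131737 -0.203508  ] 25.36073
```

>>> step_arm:
  increments:
    - {"tx": 28, "ty": 10, "tz": 0, "ax": 0, "ay": 0, "az": 1.4, "claw": 1}
    - {"tx": 28, "ty": 10, "tz": -10, "ax": 0, "ay": 0, "az": 0, "claw": 1}
    - {"tx": 0, "ty": 0, "tz": -30, "ax": 0, "ay": 0, "az": 0, "claw": 1}
    - {"tx": 0, "ty": 0, "tz": -30, "ax": 0, "ay": 0, "az": 0, "claw": 1}
    - {"tx": 0, "ty": 0, "tz": -25, "ax": 0, "ay": 0, "az": 0, "claw": 1}
    - {"tx": 0, "ty": 0, "tz": -15, "ax": 0, "ay": 0, "az": 0, "claw": 1}
    - {"tx": 0, "ty": 0, "tz": -10, "ax": 0, "ay": 0, "az": 0, "claw": 1}
    - {"tx": 0, "ty": 0, "tz": -7, "ax": 0, "ay": 0, "az": 0, "claw": 1}
    - {"tx": 0, "ty": 0, "tz": 0, "ax": 0, "ay": 0, "az": 0, "claw": 1}
    - {"tx": 0, "ty": 0, "tz": 0, "ax": 0, "ay": 0, "az": 0, "claw": 1}
    - {"tx": 0, "ty": 0, "tz": 0, "ax": 0, "ay": 0, "az": 0, "claw": 1}

```text
time_s: 4.1
tcp_pos: [0.5256, -0.2308, 0.0445]
eef_rot: [179.9, -0.1, 25.2]
contact_force: [-0.2, -0.8, 1.5]
gripper_width: 0.0877
```

>>> step_arm:
  increments:
    - {"tx": 0, "ty": 0, "tz": 0, "ax": 0, "ay": 0, "az": 0, "claw": -0.4}
    - {"tx": 0, "ty": 0, "tz": 0, "ax": 0, "ay": 0, "az": 0, "claw": -0.4}
    - {"tx": 0, "ty": 0, "tz": 0, "ax": 0, "ay": 0, "az": 0, "claw": -0.45}
    - {"tx": 0, "ty": 0, "tz": 0, "ax": 0, "ay": 0, "az": 0, "claw": -0.5}
    - {"tx": 0, "ty": 0, "tz": 0, "ax": 0, "ay": 0, "az": 0, "claw": -0.55}
    - {"tx": 0, "ty": 0, "tz": 0, "ax": 0, "ay": 0, "az": 0, "claw": -0.6}
    - {"tx": 0, "ty": 0, "tz": 0, "ax": 0, "ay": 0, "az": 0, "claw": -0.65}
    - {"tx": 0, "ty": 0, "tz": 0, "ax": 0, "ay": 0, "az": 0, "claw": -0.65}
    - {"tx": 0, "ty": 0, "tz": 0, "ax": 0, "ay": 0, "az": 0, "claw": -0.65}
  newtons: 4

```text
time_s: 5.0
tcp_pos: [0.5249, -0.2308, 0.0435]
eef_rot: [-180.0, 0.0, 25.2]
contact_force: [0.2, -0.0, -0.3]
gripper_width: 0.0214
```

>>> step_arm:
  increments:
    - {"tx": 0, "ty": 0, "tz": 0, "ax": 0, "ay": 0, "az": 0, "claw": -1}
    - {"tx": 0, "ty": 0, "tz": 0, "ax": 0, "ay": 0, "az": 0, "claw": -1}
    - {"tx": 0, "ty": 0, "tz": 0, "ax": 0, "ay": 0, "az": 0, "claw": -1}
  newtons: 4

```text
time_s: 5.3
tcp_pos: [0.5249, -0.2308, 0.0435]
eef_rot: [-180.0, 0.0, 25.2]
contact_force: [-1.2, 0.7, 0.1]
gripper_width: 0.0196
```

>>> step_arm:
  increments:
    - {"tx": 0, "ty": 0, "tz": 0, "ax": 0, "ay": 0, "az": 0, "claw": -1}
    - {"tx": 0, "ty": 0, "tz": 0, "ax": 0, "ay": 0, "az": 0, "claw": -1}
    - {"tx": 0, "ty": 0, "tz": 0, "ax": 0, "ay": 0, "az": 0, "claw": -1}
    - {"tx": 0, "ty": 0, "tz": 0, "ax": 0, "ay": 0, "az": 0, "claw": -1}
  newtons: 58

```text
time_s: 5.7
tcp_pos: [0.5249, -0.2308, 0.0435]
eef_rot: [-180.0, 0.0, 25.2]
contact_force: [-0.6, 0.8, -0.9]
gripper_width: 0.0199
```

```bash
python3 - <<'E'
from h import *
for i in range(3):
    c=cap('wrist','w3'); st=r.get_state(); print({k:st[k] for k in('time_s','tcp_pos','eef_rot','contact_force','gripper_width')})
E
```

```text
{'time_s': 5.75, 'tcp_pos': array([ 0.52488618, -0.23079373,  0.04351878]), 'eef_rot': array([-1.79994970e+02,  3.78447496e-03,  2.51889814e+01]), 'contact_force': array([ 0.8983765 ,  1.15186005, -0.05413206]), 'gripper_width': 0.019636926111525836}
{'time_s': 5.8, 'tcp_pos': array([ 0.52490672, -0.23078147,  0.0435407 ]), 'eef_rot': array([-1.79997051e+02,  1.46444712e-03,  2.51908402e+01]), 'contact_force': array([-0.84193517,  1.65527139, -0.40314994]), 'gripper_width': 0.019552364381873716}
{'time_s': 5.85, 'tcp_pos': array([ 0.52489735, -0.2307885 ,  0.04355058]), 'eef_rot': array([-1.79996147e+02,  9.59182342e-04,  2.51902518e+01]), 'contact_force': array([-0.04723903,  1.66461696,  0.9213416 ]), 'gripper_width': 0.019685301033285557}
```

>>> step_arm:
  increments:
    - {"tx": 0, "ty": 0, "tz": 3, "ax": 0, "ay": 0, "az": 0, "claw": -1}
    - {"tx": 0, "ty": 0, "tz": 6, "ax": 0, "ay": 0, "az": 0, "claw": -1}
    - {"tx": 0, "ty": 0, "tz": 11, "ax": 0, "ay": 0, "az": 0, "claw": -1}
    - {"tx": 0, "ty": 0, "tz": 20, "ax": 0, "ay": 0, "az": 0, "claw": -1}
    - {"tx": 0, "ty": 0, "tz": 20, "ax": 0, "ay": 0, "az": 0, "claw": -1}
    - {"tx": 0, "ty": 0, "tz": 20, "ax": 0, "ay": 0, "az": 0, "claw": -1}
    - {"tx": 0, "ty": 0, "tz": 20, "ax": 0, "ay": 0, "az": 0, "claw": -1}
    - {"tx": 0, "ty": 0, "tz": 20, "ax": 0, "ay": 0, "az": 0, "claw": -1}
    - {"tx": 0, "ty": 0, "tz": 20, "ax": 0, "ay": 0, "az": 0, "claw": -1}
    - {"tx": 0, "ty": 0, "tz": 15, "ax": 0, "ay": 0, "az": 0, "claw": -1}
    - {"tx": 0, "ty": 0, "tz": 5, "ax": 0, "ay": 0, "az": 0, "claw": -1}
  newtons: 60

```text
time_s: 6.95
tcp_pos: [0.5257, -0.2311, 0.2064]
eef_rot: [179.9, -0.2, 25.2]
contact_force: [-0.4, -0.1, -1.4]
gripper_width: 0.0198
```

>>> step_arm:
  increments:
    - {"tx": -2, "ty": 15, "tz": 0, "ax": 0, "ay": 0, "az": 0, "claw": -1}
    - {"tx": -4, "ty": 28, "tz": 0, "ax": 0, "ay": 0, "az": 0, "claw": -1}
    - {"tx": -6, "ty": 40, "tz": 0, "ax": 0, "ay": 0, "az": 0, "claw": -1}
    - {"tx": -6, "ty": 40, "tz": 0, "ax": 0, "ay": 0, "az": 0, "claw": -1}
    - {"tx": -6, "ty": 40, "tz": 0, "ax": 0, "ay": 0, "az": 0, "claw": -1}
    - {"tx": -6, "ty": 40, "tz": 0, "ax": 0, "ay": 0, "az": 0, "claw": -1}
    - {"tx": -6, "ty": 40, "tz": 0, "ax": 0, "ay": 0, "az": 0, "claw": -1}
    - {"tx": -6, "ty": 40, "tz": 0, "ax": 0, "ay": 0, "az": 0, "claw": -1}
    - {"tx": -6, "ty": 40, "tz": 0, "ax": 0, "ay": 0, "az": 0, "claw": -1}
    - {"tx": -6, "ty": 40, "tz": 0, "ax": 0, "ay": 0, "az": 0, "claw": -1}
    - {"tx": -4, "ty": 25, "tz": 0, "ax": 0, "ay": 0, "az": 0, "claw": -1}
    - {"tx": -2, "ty": 13, "tz": 0, "ax": 0, "ay": 0, "az": 0, "claw": -1}

```text
time_s: 8.15
tcp_pos: [0.4637, 0.1722, 0.203]
eef_rot: [-180.0, 0.1, 25.3]
contact_force: [-0.7, -1.0, -1.8]
gripper_width: 0.0197
```

>>> step_arm:
  increments:
    - {"tx": 0, "ty": 0, "tz": 0, "ax": 0, "ay": 0, "az": 0, "claw": -1}
    - {"tx": 0, "ty": 0, "tz": -10, "ax": 0, "ay": 0, "az": 0, "claw": -1}
    - {"tx": 0, "ty": 0, "tz": -10, "ax": 0, "ay": 0, "az": 0, "claw": -1}
    - {"tx": 0, "ty": 0, "tz": 0, "ax": 0, "ay": 0, "az": 0, "claw": -1}
    - {"tx": 0, "ty": 0, "tz": 0, "ax": 0, "ay": 0, "az": 0, "claw": -1}
    - {"tx": 0, "ty": 0, "tz": 0, "ax": 0, "ay": 0, "az": 0, "claw": -1}

```text
time_s: 8.75
tcp_pos: [0.4652, 0.1697, 0.1837]
eef_rot: [180.0, -0.0, 25.1]
contact_force: [-0.6, 0.2, -1.1]
gripper_width: 0.0194
```

```bash
python3 - <<'E'
from h import *
F=[]
for i in range(4):
    s=cap('side','s4'); st=r.get_state(); F.append(st['contact_force'])
c=cap('scene','c4');w=cap('wrist','w4')
print(st['time_s'],st['tcp_pos'],st['eef_rot'],np.mean(F,0),st['gripper_width'],st['moment'])
T=st['tcp_pos']
def crop(c,p,w,h,k):
    x,y=int(p[0]-w/2),int(p[1]-h/2); print(x,y); return cv2.resize(c['image'][y:y+h,x:x+w],None,fx=k,fy=k,interpolation=cv2.INTER_CUBIC)
a=proj(s,[.465,.17,.15])[0];b=proj(c,[.465,.17,.15])[0]
x=np.vstack([crop(s,a,80,60,5),crop(c,b,80,60,5)])
y=cv2.resize(w['image'][:260],(400,203)); x=np.hstack([x,cv2.copyMakeBorder(y,0,600-203,0,0,0)])
cv2.imwrite('pics/m4.png',x)
for n,cc in(('side',s),('scene',c)): print(n,proj(cc,[[.465,.17,.133],[.465,.17,T[2]-.031]]))
E
```

```text
8.95 [0.46510218 0.17015305 0.18383567] [-1.79992424e+02 -3.08785506e-02  2.51810326e+01] [ 0.5637666  -0.12259116 -1.37118376] 0.019797045494738534 [-0.10117118  0.12341451  0.01542765]
192 124
259 174
side [[232.78110684 158.2860197 ]
 [232.57287989 153.57353598]]
scene [[298.99568637 207.75469335]
 [299.52727387 204.04526915]]
```

View pics/m4.png

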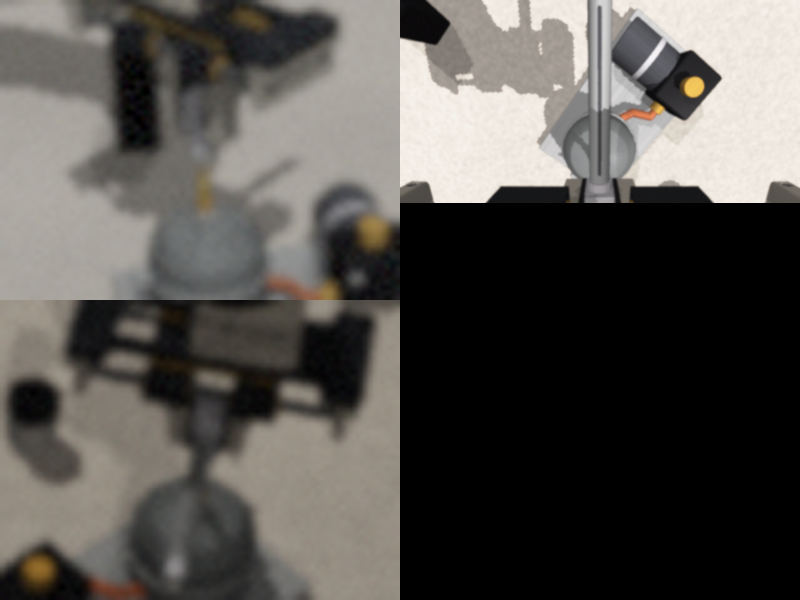

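Side crop: foot over stem, x ≈203 vs 204; scene crop: head above the stem too; barrel level in the wrist view. Going down.

>>> step_arm:
  increments:
    - {"tx": 0, "ty": 0, "tz": -6, "ax": 0, "ay": 0, "az": 0, "claw": -1}
    - {"tx": 0, "ty": 0, "tz": -6, "ax": 0, "ay": 0, "az": 0, "claw": -1}
    - {"tx": 0, "ty": 0, "tz": -4, "ax": 0, "ay": 0, "az": 0, "claw": -1}
    - {"tx": 0, "ty": 0, "tz": -2, "ax": 0, "ay": 0, "az": 0, "claw": -1}
    - {"tx": 0, "ty": 0, "tz": 0, "ax": 0, "ay": 0, "az": 0, "claw": -1}
    - {"tx": 0, "ty": 0, "tz": 0, "ax": 0, "ay": 0, "az": 0, "claw": -1}

```text
time_s: 9.65
tcp_pos: [0.465, 0.1702, 0.1656]
eef_rot: [180.0, 0.0, 25.2]
contact_force: [-0.7, -0.3, -1.5]
gripper_width: 0.0196
```

>>> step_arm:
  increments:
    - {"tx": 0, "ty": 0, "tz": -1, "ax": 0, "ay": 0, "az": 0, "claw": -1}
    - {"tx": 0, "ty": 0, "tz": -1, "ax": 0, "ay": 0, "az": 0, "claw": -1}
    - {"tx": 0, "ty": 0, "tz": -1, "ax": 0, "ay": 0, "az": 0, "claw": -1}
    - {"tx": 0, "ty": 0, "tz": -1, "ax": 0, "ay": 0, "az": 0, "claw": -1}
    - {"tx": 0, "ty": 0, "tz": -0.5, "ax": 0, "ay": 0, "az": 0, "claw": -1}
    - {"tx": 0, "ty": 0, "tz": 0, "ax": 0, "ay": 0, "az": 0, "claw": -1}

```text
time_s: 10.25
tcp_pos: [0.4649, 0.1702, 0.161]
eef_rot: [180.0, 0.0, 25.2]
contact_force: [-0.6, 0.0, -3.0]
gripper_width: 0.0199
```

>>> step_arm:
  increments:
    - {"tx": 0, "ty": 0, "tz": -0.5, "ax": 0, "ay": 0, "az": 0, "claw": -1}
    - {"tx": 0, "ty": 0, "tz": -0.5, "ax": 0, "ay": 0, "az": 0, "claw": -1}
    - {"tx": 0, "ty": 0, "tz": -0.5, "ax": 0, "ay": 0, "az": 0, "claw": -1}
    - {"tx": 0, "ty": 0, "tz": -0.5, "ax": 0, "ay": 0, "az": 0, "claw": -1}
    - {"tx": 0, "ty": 0, "tz": -0.5, "ax": 0, "ay": 0, "az": 0, "claw": -1}
    - {"tx": 0, "ty": 0, "tz": -0.5, "ax": 0, "ay": 0, "az": 0, "claw": -1}
    - {"tx": 0, "ty": 0, "tz": 0, "ax": 0, "ay": 0, "az": 0, "claw": -1}

```text
time_s: 10.95
tcp_pos: [0.465, 0.1702, 0.1582]
eef_rot: [180.0, -0.0, 25.2]
contact_force: [-1.5, -0.8, 2.7]
gripper_width: 0.0196
```

>>> step_arm:
  increments:
    - {"tx": 0, "ty": 0, "tz": -0.5, "ax": 0, "ay": 0, "az": 0, "claw": -1}
    - {"tx": 0, "ty": 0, "tz": -0.5, "ax": 0, "ay": 0, "az": 0, "claw": -1}
    - {"tx": 0, "ty": 0, "tz": -0.5, "ax": 0, "ay": 0, "az": 0, "claw": -1}
    - {"tx": 0, "ty": 0, "tz": -0.5, "ax": 0, "ay": 0, "az": 0, "claw": -1}
    - {"tx": 0, "ty": 0, "tz": -0.5, "ax": 0, "ay": 0, "az": 0, "claw": -1}
    - {"tx": 0, "ty": 0, "tz": 0, "ax": 0, "ay": 0, "az": 0, "claw": -1}

```text
time_s: 11.55
tcp_pos: [0.4651, 0.1702, 0.1557]
eef_rot: [180.0, -0.0, 25.2]
contact_force: [-0.6, -0.7, 5.3]
gripper_width: 0.0195
```

>>> step_arm:
  increments:
    - {"tx": 0, "ty": 0, "tz": -0.5, "ax": 0, "ay": 0, "az": 0, "claw": -1}
    - {"tx": 0, "ty": 0, "tz": -0.5, "ax": 0, "ay": 0, "az": 0, "claw": -1}
    - {"tx": 0, "ty": 0, "tz": -0.5, "ax": 0, "ay": 0, "az": 0, "claw": -1}
    - {"tx": 0, "ty": 0, "tz": -0.5, "ax": 0, "ay": 0, "az": 0, "claw": -1}
    - {"tx": 0, "ty": 0, "tz": -0.5, "ax": 0, "ay": 0, "az": 0, "claw": -1}
    - {"tx": 0, "ty": 0, "tz": -0.5, "ax": 0, "ay": 0, "az": 0, "claw": -1}
    - {"tx": 0, "ty": 0, "tz": 0, "ax": 0, "ay": 0, "az": 0, "claw": -1}

```text
time_s: 12.25
tcp_pos: [0.4652, 0.1703, 0.1531]
eef_rot: [180.0, -0.0, 25.2]
contact_force: [-3.0, -0.7, 8.3]
gripper_width: 0.0197
```

>>> step_arm:
  increments:
    - {"tx": 0, "ty": 0, "tz": -0.3, "ax": 0, "ay": 0, "az": 0, "claw": -1}
    - {"tx": 0, "ty": 0, "tz": -0.3, "ax": 0, "ay": 0, "az": 0, "claw": -1}
    - {"tx": 0, "ty": 0, "tz": 0, "ax": 0, "ay": 0, "az": 0, "claw": -1}

```text
time_s: 12.55
tcp_pos: [0.4651, 0.1703, 0.1525]
eef_rot: [180.0, -0.0, 25.2]
contact_force: [-2.8, -0.5, 8.9]
gripper_width: 0.0201
```

>>> step_arm:
  increments:
    - {"tx": 0, "ty": 0, "tz": -0.3, "ax": 0, "ay": 0, "az": 0, "claw": -1}
    - {"tx": 0, "ty": 0, "tz": -0.3, "ax": 0, "ay": 0, "az": 0, "claw": -1}
    - {"tx": 0, "ty": 0, "tz": 0, "ax": 0, "ay": 0, "az": 0, "claw": -1}

```text
time_s: 12.85
tcp_pos: [0.4652, 0.1702, 0.1519]
eef_rot: [180.0, -0.0, 25.2]
contact_force: [-2.8, -0.7, 8.5]
gripper_width: 0.0199
```

>>> step_arm:
  increments:
    - {"tx": 0, "ty": 0, "tz": -0.3, "ax": 0, "ay": 0, "az": 0, "claw": -1}
    - {"tx": 0, "ty": 0, "tz": 0, "ax": 0, "ay": 0, "az": 0, "claw": -1}

```text
time_s: 13.05
tcp_pos: [0.4651, 0.1702, 0.1516]
eef_rot: [180.0, -0.0, 25.2]
contact_force: [-2.9, -1.8, 8.8]
gripper_width: 0.02
```

>>> step_arm:
  increments:
    - {"tx": 0, "ty": 0, "tz": -0.3, "ax": 0, "ay": 0, "az": 0, "claw": -1}
    - {"tx": 0, "ty": 0, "tz": 0, "ax": 0, "ay": 0, "az": 0, "claw": -1}

```text
time_s: 13.25
tcp_pos: [0.4652, 0.1702, 0.1513]
eef_rot: [180.0, -0.0, 25.2]
contact_force: [-3.3, -1.2, 9.1]
gripper_width: 0.0198
```

>>> step_arm:
  increments:
    - {"tx": -0.4, "ty": -0.1, "tz": -0.1, "ax": 0, "ay": 0, "az": 0, "claw": -1}
    - {"tx": 0, "ty": 0, "tz": 0, "ax": 0, "ay": 0, "az": 0, "claw": -1}

```text
time_s: 13.45
tcp_pos: [0.4651, 0.1703, 0.1514]
eef_rot: [180.0, -0.1, 25.2]
contact_force: [-1.2, -1.7, 7.9]
gripper_width: 0.0196
```

>>> step_arm:
  increments:
    - {"tx": 0, "ty": 0, "tz": -0.2, "ax": 0, "ay": 0, "az": 0, "claw": -1}
    - {"tx": 0, "ty": 0, "tz": 0, "ax": 0, "ay": 0, "az": 0, "claw": -1}

```text
time_s: 13.65
tcp_pos: [0.4651, 0.1703, 0.1512]
eef_rot: [180.0, -0.1, 25.2]
contact_force: [-3.0, -1.0, 8.9]
gripper_width: 0.0196
```

>>> step_arm:
  increments:
    - {"tx": 0, "ty": 0, "tz": -0.2, "ax": 0, "ay": 0, "az": 0, "claw": -1}
    - {"tx": 0, "ty": 0, "tz": 0, "ax": 0, "ay": 0, "az": 0, "claw": -1}

```text
time_s: 13.85
tcp_pos: [0.4651, 0.1703, 0.151]
eef_rot: [180.0, -0.1, 25.2]
contact_force: [-1.8, -1.3, 8.9]
gripper_width: 0.02
```

>>> step_arm:
  increments:
    - {"tx": 0, "ty": 0, "tz": -0.2, "ax": 0, "ay": 0, "az": 0, "claw": -1}
    - {"tx": 0, "ty": 0, "tz": 0, "ax": 0, "ay": 0, "az": 0, "claw": -1}

```text
time_s: 14.05
tcp_pos: [0.4651, 0.1703, 0.1508]
eef_rot: [180.0, -0.1, 25.2]
contact_force: [-2.1, -1.8, 8.4]
gripper_width: 0.0195
```

>>> step_arm:
  increments:
    - {"tx": 0, "ty": 0, "tz": -0.2, "ax": 0, "ay": 0, "az": 0, "claw": -1}
    - {"tx": 0, "ty": 0, "tz": 0, "ax": 0, "ay": 0, "az": 0, "claw": -1}

```text
time_s: 14.25
tcp_pos: [0.4651, 0.1702, 0.1506]
eef_rot: [180.0, -0.1, 25.2]
contact_force: [-2.1, -1.4, 9.2]
gripper_width: 0.0199
```

>>> step_arm:
  increments:
    - {"tx": 0, "ty": 0, "tz": -0.1, "ax": 0, "ay": 0, "az": 0, "claw": -1}
    - {"tx": 0, "ty": 0, "tz": 0, "ax": 0, "ay": 0, "az": 0, "claw": -1}

```text
time_s: 14.45
tcp_pos: [0.4651, 0.1702, 0.1506]
eef_rot: [180.0, -0.1, 25.2]
contact_force: [-2.2, -2.4, 9.6]
gripper_width: 0.0195
```

>>> step_arm:
  increments:
    - {"tx": 0, "ty": 0, "tz": -0.2, "ax": 0, "ay": 0, "az": 0, "claw": -1}
    - {"tx": 0, "ty": 0, "tz": 0, "ax": 0, "ay": 0, "az": 0, "claw": -1}

```text
time_s: 14.65
tcp_pos: [0.4651, 0.1703, 0.1505]
eef_rot: [180.0, -0.1, 25.2]
contact_force: [-3.2, -0.9, 11.4]
gripper_width: 0.0198
```

>>> step_arm:
  increments:
    - {"tx": 0, "ty": 0, "tz": -0.2, "ax": 0, "ay": 0, "az": 0, "claw": -1}
    - {"tx": 0, "ty": 0, "tz": 0, "ax": 0, "ay": 0, "az": 0, "claw": -1}

```text
time_s: 14.85
tcp_pos: [0.4651, 0.1703, 0.1505]
eef_rot: [180.0, -0.1, 25.2]
contact_force: [-3.5, -0.4, 11.0]
gripper_width: 0.0195
```

>>> step_arm:
  increments:
    - {"tx": 0, "ty": 0, "tz": -0.1, "ax": 0, "ay": 0, "az": 0, "claw": -1}
    - {"tx": 0, "ty": 0, "tz": 0, "ax": 0, "ay": 0, "az": 0, "claw": -1}

```text
time_s: 15.05
tcp_pos: [0.4651, 0.1703, 0.1504]
eef_rot: [180.0, -0.1, 25.2]
contact_force: [-3.7, -1.4, 13.6]
gripper_width: 0.0196
```

>>> step_arm:
  increments:
    - {"tx": 0, "ty": 0, "tz": -0.3, "ax": 0, "ay": 0, "az": 0, "claw": -1}
    - {"tx": 0, "ty": 0, "tz": 0, "ax": 0, "ay": 0, "az": 0, "claw": -1}

```text
time_s: 15.25
tcp_pos: [0.4652, 0.1703, 0.1503]
eef_rot: [180.0, -0.1, 25.2]
contact_force: [-3.5, -0.9, 15.2]
gripper_width: 0.0198
```

>>> step_arm:
  increments:
    - {"tx": 0, "ty": 0, "tz": -0.3, "ax": 0, "ay": 0, "az": 0, "claw": -1}
    - {"tx": 0, "ty": 0, "tz": 0, "ax": 0, "ay": 0, "az": 0, "claw": -1}

```text
time_s: 15.45
tcp_pos: [0.4652, 0.1703, 0.1502]
eef_rot: [180.0, -0.1, 25.2]
contact_force: [-5.9, -1.0, 17.7]
gripper_width: 0.0197
```

>>> step_arm:
  increments:
    - {"tx": -0.3, "ty": -0.1, "tz": -0.2, "ax": 0, "ay": 0, "az": 0, "claw": -1}
    - {"tx": 0, "ty": 0, "tz": 0, "ax": 0, "ay": 0, "az": 0, "claw": -1}

```text
time_s: 15.65
tcp_pos: [0.4652, 0.1703, 0.1502]
eef_rot: [180.0, -0.1, 25.2]
contact_force: [-4.2, -1.1, 17.0]
gripper_width: 0.0197
```

```bash
python3 - <<'E'
from h import *
F=[]
for i in range(10):
    optics.capture('wrist'); F.append(r.get_state()['contact_force'])
print(np.mean(F,0),np.std(F,0),r.get_state()['time_s'],r.get_state()['tcp_pos'])
E
```

```text
[-4.8256644  -1.60399125 17.47599907] [0.33666754 0.49432255 0.5172238 ] 16.15 [0.46515456 0.17029421 0.15023968]
```

>>> step_arm:
  increments:
    - {"tx": 0, "ty": 0, "tz": -0.2, "ax": 0, "ay": 0, "az": 0, "claw": -1}
    - {"tx": 0, "ty": 0, "tz": 0, "ax": 0, "ay": 0, "az": 0, "claw": -1}
    - {"tx": 0, "ty": 0, "tz": 0, "ax": 0, "ay": 0, "az": 0, "claw": -1}

```text
time_s: 16.45
tcp_pos: [0.4652, 0.1703, 0.1502]
eef_rot: [180.0, -0.1, 25.2]
contact_force: [-5.1, -2.3, 17.6]
gripper_width: 0.0195
```

```bash
python3 - <<'E'
from h import *
F=[]
for i in range(20):
    w=optics.capture('wrist'); F.append(r.get_state()['contact_force'])
print(np.mean(F,0),np.std(F,0),r.get_state()['time_s'],r.get_state()['tcp_pos'])
pickle.dump(w,open('pics/w5.pkl','wb'));cv2.imwrite('pics/w5.png',cv2.resize(w['image'][:270,150:370],None,fx=2.2,fy=2.2,interpolation=cv2.INTER_CUBIC))
E
```

```text
[-5.13053688 -1.87037709 18.70189501] [0.59327664 0.40435349 0.45942073] 17.45 [0.46516396 0.1702772  0.15014904]
```

View pics/w5.png

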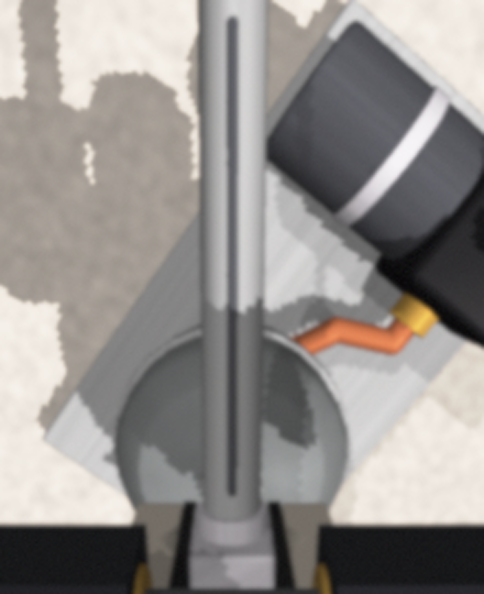

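>>> step_arm:
  increments:
    - {"tx": 0, "ty": 0, "tz": -0.2, "ax": 0, "ay": 0, "az": 0, "claw": -1}
    - {"tx": 0, "ty": 0, "tz": 0, "ax": 0, "ay": 0, "az": 0, "claw": -1}
    - {"tx": 0, "ty": 0, "tz": 0, "ax": 0, "ay": 0, "az": 0, "claw": -1}
    - {"tx": 0, "ty": 0, "tz": 0, "ax": 0, "ay": 0, "az": 0, "claw": -1}
    - {"tx": 0, "ty": 0, "tz": 0, "ax": 0, "ay": 0, "az": 0, "claw": -1}
    - {"tx": 0, "ty": 0, "tz": 0, "ax": 0, "ay": 0, "az": 0, "claw": -1}
    - {"tx": 0, "ty": 0, "tz": 0, "ax": 0, "ay": 0, "az": 0, "claw": -1}
    - {"tx": 0, "ty": 0, "tz": 0, "ax": 0, "ay": 0, "az": 0, "claw": -1}
    - {"tx": 0, "ty": 0, "tz": 0, "ax": 0, "ay": 0, "az": 0, "claw": -1}
    - {"tx": 0, "ty": 0, "tz": 0, "ax": 0, "ay": 0, "az": 0, "claw": -1}

```text
time_s: 18.45
tcp_pos: [0.4652, 0.1703, 0.1501]
eef_rot: [180.0, -0.2, 25.2]
contact_force: [-5.9, -1.9, 18.9]
gripper_width: 0.0194
```

>>> step_arm:
  increments:
    - {"tx": 0, "ty": 0, "tz": 2, "ax": 0, "ay": 0, "az": 0, "claw": -1}
    - {"tx": 0, "ty": 0, "tz": 2, "ax": 0, "ay": 0, "az": 0, "claw": -1}
    - {"tx": 0, "ty": 0, "tz": 3, "ax": 0, "ay": 0, "az": 0, "claw": -1}
    - {"tx": 0, "ty": 0, "tz": 4, "ax": 0, "ay": 0, "az": 0, "claw": -1}
    - {"tx": 0, "ty": 0, "tz": 5, "ax": 0, "ay": 0, "az": 0, "claw": -1}
    - {"tx": 0, "ty": 0, "tz": 8, "ax": 0, "ay": 0, "az": 0, "claw": -1}
    - {"tx": 0, "ty": 0, "tz": 12, "ax": 0, "ay": 0, "az": 0, "claw": -1}
    - {"tx": 0, "ty": 0, "tz": 12, "ax": 0, "ay": 0, "az": 0, "claw": -1}
    - {"tx": 0, "ty": 0, "tz": 7, "ax": 0, "ay": 0, "az": 0, "claw": -1}
    - {"tx": 0, "ty": 0, "tz": 0, "ax": 0, "ay": 0, "az": 0, "claw": -1}
    - {"tx": 0, "ty": 0, "tz": 0, "ax": 0, "ay": 0, "az": 0, "claw": -1}

```text
time_s: 19.55
tcp_pos: [0.4641, 0.17, 0.2031]
eef_rot: [-180.0, -0.0, 25.2]
contact_force: [-1.1, -0.8, -1.5]
gripper_width: 0.0201
```

```bash
python3 - <<'E'
from h import *
s=cap('side','s6');c=cap('scene','c6');w=cap('wrist','w6');st=r.get_state();print(st['time_s'],st['tcp_pos'],st['eef_rot'],st['contact_force'])
T=st['tcp_pos'];y=np.radians(25.2);d=np.array([np.cos(y),np.sin(y),0])
E0=T+.141*d+[0,0,.001]
print(proj(s,[E0,E0+.05*d]),proj(c,[E0,E0+.05*d]),proj(w,[E0,E0+.05*d]))
def crop(c,p,w,h,k):
    x,y=max(0,int(p[0]-w/2)),max(0,int(p[1]-h/2)); print(x,y); return cv2.resize(c['image'][y:y+h,x:x+w],(w*k,h*k),interpolation=cv2.INTER_CUBIC)
cv2.imwrite('pics/m6.png',np.vstack([crop(s,proj(s,E0)[0],80,50,6),crop(c,proj(c,E0)[0],80,50,6)]))
E
```

```text
19.7 [0.46393819 0.1697796  0.20253989] [1.79991612e+02 5.50750365e-02 2.51875128e+01] [ 0.31777507  0.43866215 -1.17223454]
[[256.93703165 126.81055351]
 [265.0922822  122.14829438]] [[294.01640496 226.72953565]
 [291.30780563 239.31859129]] [[ 256.83212086  -40.39657086]
 [ 257.07033841 -185.90029188]]
216 101
254 201
```

View pics/m6.png

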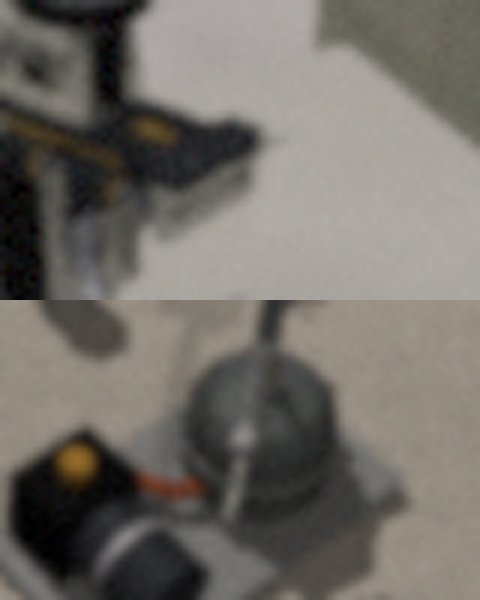

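Scene crop: white rod sticks out from the barrel end (295,224) to about (292,238), so roughly 45 mm. Returning, and checking numerically for slip in the grip.

>>> step_arm:
  increments:
    - {"tx": 2, "ty": -13, "tz": 0, "ax": 0, "ay": 0, "az": 0, "claw": -1}
    - {"tx": 4, "ty": -25, "tz": 0, "ax": 0, "ay": 0, "az": 0, "claw": -1}
    - {"tx": 6, "ty": -40, "tz": 0, "ax": 0, "ay": 0, "az": 0, "claw": -1}
    - {"tx": 6, "ty": -40, "tz": 0, "ax": 0, "ay": 0, "az": 0, "claw": -1}
    - {"tx": 6, "ty": -40, "tz": 0, "ax": 0, "ay": 0, "az": 0, "claw": -1}
    - {"tx": 6, "ty": -40, "tz": 0, "ax": 0, "ay": 0, "az": 0, "claw": -1}
    - {"tx": 6, "ty": -40, "tz": 0, "ax": 0, "ay": 0, "az": 0, "claw": -1}
    - {"tx": 6, "ty": -40, "tz": 0, "ax": 0, "ay": 0, "az": 0, "claw": -1}
    - {"tx": 6, "ty": -40, "tz": 0, "ax": 0, "ay": 0, "az": 0, "claw": -1}
    - {"tx": 6, "ty": -40, "tz": 0, "ax": 0, "ay": 0, "az": 0, "claw": -1}
    - {"tx": 4, "ty": -28, "tz": 0, "ax": 0, "ay": 0, "az": 0, "claw": -1}
    - {"tx": 2.7, "ty": -14.8, "tz": 0, "ax": 0, "ay": 0, "az": 0, "claw": -1}

```text
time_s: 20.9
tcp_pos: [0.5243, -0.2336, 0.2023]
eef_rot: [-180.0, 0.1, 25.1]
contact_force: [-0.6, -0.2, -2.4]
gripper_width: 0.0197
```

>>> step_arm:
  increments:
    - {"tx": 0, "ty": 0, "tz": -5, "ax": 0, "ay": 0, "az": 0, "claw": -1}
    - {"tx": 0, "ty": 0, "tz": -20, "ax": 0, "ay": 0, "az": 0, "claw": -1}
    - {"tx": 0, "ty": 0, "tz": -25, "ax": 0, "ay": 0, "az": 0, "claw": -1}
    - {"tx": 0, "ty": 0, "tz": -25, "ax": 0, "ay": 0, "az": 0, "claw": -1}
    - {"tx": 0, "ty": 0, "tz": -20, "ax": 0, "ay": 0, "az": 0, "claw": -1}
    - {"tx": 0, "ty": 0, "tz": -15, "ax": 0, "ay": 0, "az": 0, "claw": -1}
    - {"tx": 0, "ty": 0, "tz": -10, "ax": 0, "ay": 0, "az": 0, "claw": -1}
    - {"tx": 0, "ty": 0, "tz": 0, "ax": 0, "ay": 0, "az": 0, "claw": -1}
    - {"tx": 0, "ty": 0, "tz": 0, "ax": 0, "ay": 0, "az": 0, "claw": -1}
    - {"tx": 0, "ty": 0, "tz": 0, "ax": 0, "ay": 0, "az": 0, "claw": -1}

```text
time_s: 21.9
tcp_pos: [0.5256, -0.2308, 0.084]
eef_rot: [179.9, -0.1, 25.2]
contact_force: [0.8, 1.2, -1.5]
gripper_width: 0.0197
```

```bash
python3 - <<'E'
from h import *
cap('wrist','w7'); st=r.get_state(); print(st['time_s'],st['tcp_pos'],st['eef_rot'],st['contact_force'])
for t in ('w3','w4','w5','w6','w7'):
    c=load(t);d=c['depth']; o=[]
    for v in (20,60,100,140,180):
        row=d[v,225:290]; m=row.min() if row.min()>0 else row[row>0].min()
        q=np.nonzero((row>0)&(row<m+.006))[0]+225; o.append((round(float(np.median(d[v,q])),4),round(float(q.mean()),1)))
    print(t,o)
E
```

```text
21.95 [ 0.52554731 -0.23083244  0.08403302] [ 1.79946173e+02 -8.04913174e-02  2.52033990e+01] [-0.04846423  0.11590328 -1.54773784]
w3 [(0.116, 258.0), (0.1207, 255.0), (0.1259, 255.0), (0.1312, 255.5), (0.1375, 255.8)]
w4 [(0.1167, 255.0), (0.1215, 255.0), (0.126, 255.0), (0.1317, 256.2), (0.1375, 255.0)]
w5 [(0.1164, 255.0), (0.1215, 255.0), (0.1263, 255.0), (0.1316, 256.0), (0.1372, 256.0)]
w6 [(0.1167, 255.0), (0.1211, 255.5), (0.1259, 255.0), (0.1316, 255.5), (0.1377, 255.5)]
w7 [(0.1168, 255.0), (0.1217, 255.0), (0.1262, 255.0), (0.1315, 255.2), (0.1374, 255.0)]
```

>>> step_arm:
  increments:
    - {"tx": 0, "ty": 0, "tz": -6, "ax": 0, "ay": 0, "az": 0, "claw": -1}
    - {"tx": 0, "ty": 0, "tz": -8, "ax": 0, "ay": 0, "az": 0, "claw": -1}
    - {"tx": 0, "ty": 0, "tz": -8, "ax": 0, "ay": 0, "az": 0, "claw": -1}
    - {"tx": 0, "ty": 0, "tz": -6, "ax": 0, "ay": 0, "az": 0, "claw": -1}
    - {"tx": 0, "ty": 0, "tz": -4, "ax": 0, "ay": 0, "az": 0, "claw": -1}
    - {"tx": 0, "ty": 0, "tz": -3, "ax": 0, "ay": 0, "az": 0, "claw": -1}
    - {"tx": 0, "ty": 0, "tz": -1.5, "ax": 0, "ay": 0, "az": 0, "claw": -1}
    - {"tx": 0, "ty": 0, "tz": -1, "ax": 0, "ay": 0, "az": 0, "claw": -1}
    - {"tx": 0, "ty": 0, "tz": -0.5, "ax": 0, "ay": 0, "az": 0, "claw": -1}
    - {"tx": 0, "ty": 0, "tz": 0, "ax": 0, "ay": 0, "az": 0, "claw": -1}
    - {"tx": 0, "ty": 0, "tz": 0, "ax": 0, "ay": 0, "az": 0, "claw": -1}

```text
time_s: 23.05
tcp_pos: [0.5251, -0.2309, 0.0452]
eef_rot: [180.0, -0.0, 25.2]
contact_force: [0.4, -0.4, -1.4]
gripper_width: 0.0197
```

>>> step_arm:
  increments:
    - {"tx": 0, "ty": 0, "tz": -0.5, "ax": 0, "ay": 0, "az": 0, "claw": -1}
    - {"tx": 0, "ty": 0, "tz": -0.5, "ax": 0, "ay": 0, "az": 0, "claw": -1}
    - {"tx": 0, "ty": 0, "tz": 0, "ax": 0, "ay": 0, "az": 0, "claw": -1}
    - {"tx": 0, "ty": 0, "tz": 0, "ax": 0, "ay": 0, "az": 0, "claw": -1}

```text
time_s: 23.45
tcp_pos: [0.5249, -0.2308, 0.0441]
eef_rot: [-180.0, 0.0, 25.2]
contact_force: [0.2, -1.2, -2.3]
gripper_width: 0.0193
```

>>> step_arm:
  increments:
    - {"tx": 0, "ty": 0, "tz": -0.5, "ax": 0, "ay": 0, "az": 0, "claw": -1}
    - {"tx": 0, "ty": 0, "tz": 0, "ax": 0, "ay": 0, "az": 0, "claw": -1}
    - {"tx": 0, "ty": 0, "tz": 0, "ax": 0, "ay": 0, "az": 0, "claw": -1}

```text
time_s: 23.75
tcp_pos: [0.525, -0.2308, 0.0437]
eef_rot: [180.0, -0.0, 25.2]
contact_force: [0.1, 1.7, -0.3]
gripper_width: 0.0198
```

>>> step_arm:
  increments:
    - {"tx": 0, "ty": 0, "tz": -0.1, "ax": 0, "ay": 0, "az": 0, "claw": -1}
    - {"tx": 0, "ty": 0, "tz": 0, "ax": 0, "ay": 0, "az": 0, "claw": -1}
    - {"tx": 0, "ty": 0, "tz": 0, "ax": 0, "ay": 0, "az": 0, "claw": -1}
  newtons: 5

```text
time_s: 24.05
tcp_pos: [0.525, -0.2308, 0.0436]
eef_rot: [180.0, -0.0, 25.2]
contact_force: [-0.5, 1.1, 1.1]
gripper_width: 0.0201
```

Weight is taken by the holder. Releasing slowly and backing up.

>>> step_arm:
  increments:
    - {"tx": 0, "ty": 0, "tz": 0, "ax": 0, "ay": 0, "az": 0, "claw": -0.5}
    - {"tx": 0, "ty": 0, "tz": 0, "ax": 0, "ay": 0, "az": 0, "claw": -0.4}
    - {"tx": 0, "ty": 0, "tz": 0, "ax": 0, "ay": 0, "az": 0, "claw": -0.2}
    - {"tx": 0, "ty": 0, "tz": 0, "ax": 0, "ay": 0, "az": 0, "claw": 0.2}
    - {"tx": 0, "ty": 0, "tz": 0, "ax": 0, "ay": 0, "az": 0, "claw": 1}
    - {"tx": 0, "ty": 0, "tz": 0, "ax": 0, "ay": 0, "az": 0, "claw": 1}
    - {"tx": 0, "ty": 0, "tz": 0, "ax": 0, "ay": 0, "az": 0, "claw": 1}
    - {"tx": 0, "ty": 0, "tz": 0, "ax": 0, "ay": 0, "az": 0, "claw": 1}
    - {"tx": 0, "ty": 0, "tz": 0, "ax": 0, "ay": 0, "az": 0, "claw": 1}
    - {"tx": 0, "ty": 0, "tz": 0, "ax": 0, "ay": 0, "az": 0, "claw": 1}

```text
time_s: 25.05
tcp_pos: [0.5249, -0.2308, 0.0435]
eef_rot: [180.0, -0.0, 25.2]
contact_force: [-0.5, 0.3, -1.0]
gripper_width: 0.0839
```

>>> step_arm:
  increments:
    - {"tx": 0, "ty": 0, "tz": 5, "ax": 0, "ay": 0, "az": 0, "claw": 1}
    - {"tx": 0, "ty": 0, "tz": 15, "ax": 0, "ay": 0, "az": 0, "claw": 1}
    - {"tx": 0, "ty": 0, "tz": 20, "ax": 0, "ay": 0, "az": 0, "claw": 1}
    - {"tx": 0, "ty": 0, "tz": 20, "ax": 0, "ay": 0, "az": 0, "claw": 1}
    - {"tx": 0, "ty": 0, "tz": 30, "ax": 0, "ay": 0, "az": 0, "claw": 1}
    - {"tx": -20, "ty": -7, "tz": 37, "ax": 0, "ay": 0, "az": 0, "claw": 1}
    - {"tx": -36, "ty": -13, "tz": 0, "ax": 0, "ay": 0, "az": 0, "claw": 1}
    - {"tx": 0, "ty": 0, "tz": 30, "ax": 0, "ay": 0, "az": 0, "claw": 1}
    - {"tx": 0, "ty": 0, "tz": 30, "ax": 0, "ay": 0, "az": 0, "claw": 1}
    - {"tx": 0, "ty": 0, "tz": 0, "ax": 0, "ay": 0, "az": 0, "claw": 1}
    - {"tx": 0, "ty": 0, "tz": 0, "ax": 0, "ay": 0, "az": 0, "claw": 1}

```text
time_s: 26.15
tcp_pos: [0.4691, -0.2508, 0.2315]
eef_rot: [179.9, -0.1, 25.2]
contact_force: [-0.5, 0.1, -0.8]
gripper_width: 0.0881
```

```bash
python3 - <<'E'
from h import *
c=cap('wrist','w8');s=cap('side','s8'); st=r.get_state(); print(st['time_s'],st['tcp_pos'],st['eef_rot'],st['gripper_width'])
a=cv2.resize(c['image'][:230,130:380],None,fx=2.2,fy=2.2,interpolation=cv2.INTER_CUBIC)
p=proj(s,[.58,-.2,.05])[0];x,y=int(p[0])-30,int(p[1])-25
b=cv2.resize(s['image'][y:y+50,x:x+60],(240,200),interpolation=cv2.INTER_CUBIC)
b=cv2.copyMakeBorder(b,0,a.shape[0]-200,0,0,0)
cv2.imwrite('pics/m8.png',np.hstack([a,b]))
for o,n in (('scene0',cap('scene','c8')),('side0',s)):
    d=cv2.absdiff(load(o)['image'],n['image']).max(2)
    for nm,X in dict(jar=[.42,-.01,.03],bottle=[.455,-.45,.07],cassette=[.525,.45,.05]).items():
        u,v=proj(n,X)[0].astype(int); print(nm,d[v-15:v+15,u-12:u+12].mean().round(1),d[v-15:v+15,u-12:u+12].max())
E
```

```text
26.25 [ 0.46843979 -0.25059456  0.22983657] [-1.79951461e+02  3.88360209e-02  2.51862996e+01] 0.08786767417843043
jar 18.4 61
bottle 14.9 99
cassette 13.8 51
jar 16.3 50
bottle 13.5 27
cassette 15.2 54
```

View pics/m8.png

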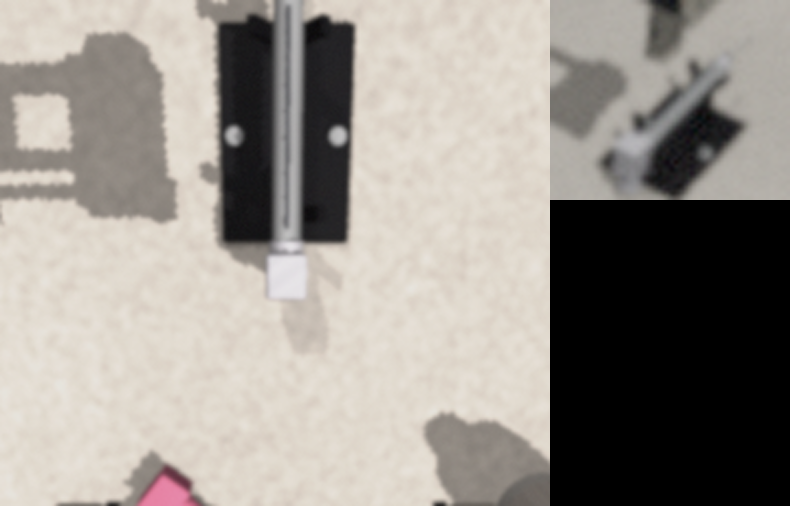

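```bash
python3 - <<'E'
from h import *
a=load('scene0')['image'];b=load('c8')['image']
f=lambda i:cv2.resize(i[115:240,150:290],None,fx=2.8,fy=2.8,interpolation=cv2.INTER_CUBIC)
z=cv2.resize(b[170:230,170:230],(240,240),interpolation=cv2.INTER_CUBIC)
cv2.imwrite('pics/m9.png',np.vstack([np.hstack([f(a),f(b)]),cv2.copyMakeBorder(z,0,0,0,2*f(a).shape[1]-240,0)]))
c=load('w8');h=atz(c,130+286.5/2.2,276/2.2,.058);print('head',h)
E
```

```text
head [ 0.52530059 -0.23015411  0.058     ]
```

View pics/m9.png

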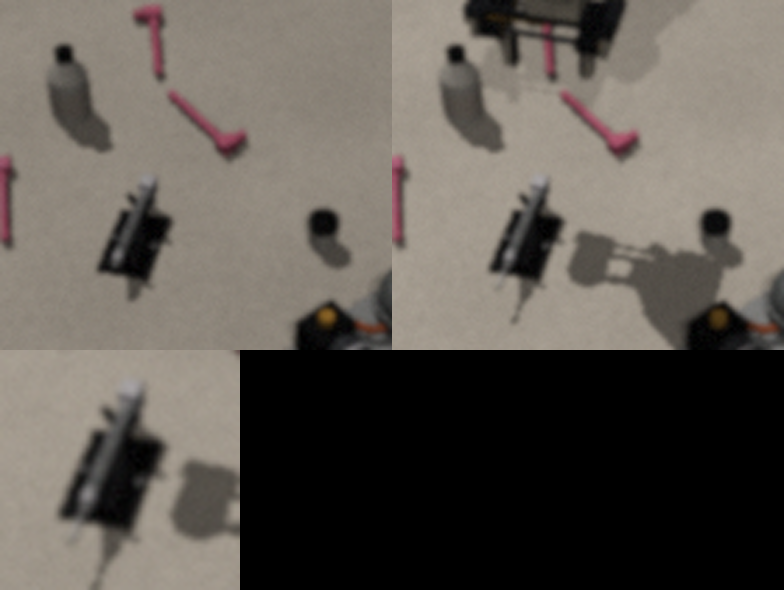

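The gauge is back as it lay: its head measures (0.5253, -0.2302) against (0.5251, -0.2300) before. The rod is out, and both it and its shadow show. The jar and bottle haven't moved, and the gripper is clear of everything. Handing in.

```bash
python3 -c "
from plant import r
print(r.close_job())"
```

```text
the job is handed in; nothing more can be done
None
```

The pressure check is done: the gauge is back in its holder with the white rod still out, and I have handed in the job at about 26 s. No verdict is reported.

- **Press:** I pressed the gauge over the valve stem until it was home on its seal. The air gave way at about 10 N. I held the push at about 20 N for roughly 2 s. The highest force I saw was about 20–21 N, against your 28 N limit. Up to about 6 N of sideways force showed while pressing, and shifting the gauge slightly sideways did not remove it.
- **Reading rod:** after lifting off, the rod stood about 45 mm out, judged by eye from a coarse picture. That is right at the upper end of the range you gave.
- **Gauge back in place:** its head lies within about 0.3 mm of where it was. The rod is still visible in the last scene picture, but I did not measure it again after laying the gauge down.
- **Bystanders:** the jar, bottle and the pink look-alikes in view are where they were in the before-and-after pictures. The cassette and the fourth look-alike were outside that last picture. A pixel comparison was the only check on the cassette; moving shadows blurred it, but nothing suggested it had moved, and the arm never went near it low down.

My first move call was refused because of its format. Nothing moved, and I sent it again.

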